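Lock the leak standard into the tester's push-fit port and start the check

TASK

Take the brass leak standard with the red band out of the rack, push it gently straight down into the push-fit port on top of the leak tester until it is fully home and stays locked by itself, and let go of it. Only then press the big green button fully down to start the check, and let it come back up. Leave the two other plugs and everything else on the counter where they are.

Things in the scene. Friction and masses are not known exactly. Their poses are not given: they have to be found in the camera images.
- standard_grip (a point): The brass leak standard with a red band near its top: the plug to be used, rigid, 98 mm tall, about 0.1 kg. This point is on its axis at the centre of its round grip, 26 mm in diameter and 45 mm tall (22.5 mm above and below this point); z points up. At the start it stands in one of the three rack holes, the grip's underside resting on the rack top.
- standard: The same leak standard; origin on its axis at the tip of its stem, 75.5 mm below the grip's centre, z up. The steel stem is 16 mm in diameter and 53 mm long, with a conical end (7 mm wide at the tip, 16 mm wide 9.5 mm higher) and a locking groove round it 11 to 18 mm above the tip.
- rack: White fixed rack block, 75 mm (its x) by 210 mm (its y) by 58 mm high; origin at the centre of its underside. Three loose through holes 19.5 mm wide lie along its y at -65, 0 and +65 mm, one plug in each, in any order. Pinching across its x leaves the neighbours clear.
- tester: Grey leak tester fixed on the counter, 220 mm (its x, front towards the robot at -x) by 280 mm (its y); case top 85 mm above the counter, with a raised hump 30 mm higher along the rear. Origin at the centre of its underside.
- port (a point): Centre of the mouth, level with the aluminium rim, of the push-fit port: an upright tower 40 mm wide with an orange ring, 53 mm above the case top; bore 19 mm. Inside, spring jaws are spread by the stem's cone (2 to 7 N), then snap into its groove. The jaws' depth is adjustable and not measured: they lock with the stem tip anywhere from 17 to 47 mm below the mouth.
- seat (a joint): Spring pin at the bottom of the port, in m: 0 when empty, about 0.006 with a plug locked (the jaws hold it down against about 5 N). About 1 mm below the locking depth the stem meets a firm rubber stop (about 6 N per mm; pin 0.007 and more). Push until that stop is felt, about 10 N; more than 18 N damages the fitting. It rises to near 0 if the plug is not locked.
- start_top (a point): Centre of the top face of the big green push button (44 mm in diameter), about 19 mm above the tester's case top, 140 mm from the port along the tester's -y.
- start (a joint): Travel of the green button in m: 0 up, 0.007 fully down; it springs back and takes about 4 N.
- blank_grip (a point): Centre of the grip of a grey plug with a white band, same shape, standing in the rack; leave it.
- adapter_grip (a point): Centre of the grip of a black plug with a blue band, same shape, standing in the rack; leave it.
- dome: Clear test dome 100 mm wide, 82 mm tall, loose; leave it. Origin at the centre of its underside.
- sportcap: White sports cap 38 mm wide, 39 mm tall, loose; leave it. Origin under its centre.
- snapgauge: Chrome C-shaped snap gauge, about 80 by 80 by 12 mm, loose, lying flat; leave it.
- jar: Squat frosted glass jar 72 mm wide, 60 mm tall, loose; leave it. Origin under its centre.
- bottle: Clear sample bottle 60 mm wide, 160 mm tall, blue cap, loose; leave it. Origin under its centre.
There are look-alikes about, which are no part of the job. What is shaped like the standard but purple is not meant.

How it is judged:
By the outcome, as a careful person would: the job done as asked, in the order asked, and still so for the second after the job is handed in, with the robot touching nothing.
It also fails if it takes over 51 s, if anything falls off the work surface, if the arm or the gripper's body presses on something with over 40 N, if the wrist force passes 120 N, or if a joint passes its speed limit or range.

ROBOT

A 6-joint arm with a two-finger parallel gripper is mounted at the origin on the work surface. World frame = base frame: x ahead of the robot, y to its left, z up, the work surface at z = 0. Lengths are in mm, angles in degrees, forces in N, time in s.
With the tool pointing down it reaches from about 350 to 850 mm from the base axis. Payload 8.1 kg.
Tool frame: the origin (TCP) lies midway between the tips of the shut fingers; the grasp point (between the pads) lies 19 mm behind it; x points along the fingers, y is the direction in which the jaws open and shut, and the axes are right-handed (so a half turn about x gives the same grasp; the last joint's range is limited). The gripper opens to 85 mm and grips with 20 to 120 N. Pads are 22 mm wide; open, the fingers measure 114 mm over their backs; the gripper's body (76 mm by 85 mm) begins 54 mm behind the grasp point. The pads swing forward as they close: fully open they stand 13 mm farther back than shut.
Start: joints at [-79.492, 7.471, 85.268, -0, 87.261, -4.893], TCP at [159.365, -578.453, 231.292] pointing down, gripper open.
Joint ranges: [-169.43, 169.43], [-51.17, 129.36], [1.28, 143.12], [-76.62, 256.62], [0, 156.53], [-152.29, 152.29]. Speed limits (degrees/s): [136.94, 136.94, 159.86, 180, 180, 180].

INTERFACE

Orientations are given as [roll, pitch, yaw] about the fixed x, y, z axes, in that order (R = Rz(yaw) Ry(pitch) Rx(roll)).
In Python, from bench import sense, snapshot, hand_in gives the robot as it stands.
- The arm moves only by the tool drive_tool, never from a script. Its argument "deltas" is a list of rows, each a list of 7 numbers: the closure in counts, from 0 (fully open) to 255 (shut), then the shift along the tool's x, y, z in m, then the turn, a rotation vector about the tool's x, y, z in rad. A call has exactly 10 rows; each row is the pose to reach, as a shift and turn from the pose commanded when the call began, along the tool's axes at that moment; what a row does not reach only later rows make up. A row lasts 1/12 s, in which the tool goes at most 41.7 mm and 7.16 degrees, less where a joint would pass 70% of its speed; a pose out of reach is approached as far as the arm can. A call with a gripper value outside its range is refused whole. The fingers move at their own pace and stop on an object; "squeeze" is the grip in N (left out, the last holds). Time passes only in rows, so rows that repeat a pose let the fingers close, or fill a call up. It gives the time, the measured TCP pose, the force and the opening at its end, in the units of the state.
- sense(): the state, without advancing time (a new reading comes with each control period).
- snapshot(name): name is "side" or "top" or "wrist"; returns a dict with "frame" (384x512x3 uint8, blue, green, red), "fx", "fy", "cx", "cy" (pixels), "k1" (the pictures are not rectified: a ray, as slopes to the right and down, at radius r is drawn at 1 + k1 r^2 times it, then the intrinsics apply), "rvec" (rotation vector, rad) and "tvec" (3), from world to camera coordinates, as OpenCV has them. Camera axes: x right, y down, z forward; pixel columns grow to the right and rows downward; lengths in mm; the calibration is good to about 2 mm. A picture is of the moment at which its call begins. There is no depth.
- hand_in(): hands the job in, once; it reports no verdict.
The state is a dict: "time": time; "joint_pos": joint angles; "qd": joint speeds; "joint_efforts": joint torques, N m; "tool_pos": TCP position; "tcp_rot": TCP orientation; "ft_force": force on the tool from outside, world axes, zero at the start; "wrist_torque": the same for the moment, N m; "finger_gap": finger opening in mm.
Only numpy, scipy, OpenCV 4.12 (cv2) and the standard library are available. Lean on these libraries where they do the work, as an engineer would, in place of code of your own. Each camera call takes 0.05 s, during which the arm holds its last target.

## Working session

There is one attempt and no reset: what is moved stays moved. The work goes in short steps, Python scripts to look and compute and a tool call to move; the robot and the scene stay as the last step left them, time stands still between calls to the robot, and variables do not carry over. Pictures are saved under pics/ and viewed, and the job is handed in when it is done.

Besides the shell and the picture viewer there is one more tool, called by a JSON object that holds its "op" and its "data". drive_tool: Moves the arm, as the interface text tells. Its arguments: {"type":"object","properties":{"deltas":{"type":"array","items":{"type":"array","items":{"type":"number"}}},"squeeze":{"type":"number"}},"required":["deltas"]}

```bash
ls; mkdir -p pics
python3 - <<'E'
from bench import sense,snapshot
import cv2,json
s=sense();print(s)
for n in("side","top","wrist"):
    d=snapshot(n);cv2.imwrite(f"pics/{n}0.png",d["frame"]);print(n,{k:v for k,v in d.items() if k!="frame"})
E
```

```text
pics
{'time': 0.0, 'joint_pos': array([-7.94919864e+01,  7.51472258e+00,  8.53297186e+01,  5.39450310e-04,
        8.72630538e+01, -4.89147821e+00]), 'qd': array([-0.01811501, -0.09320055,  0.01038336,  0.0179125 , -0.11262102,
        0.06537855]), 'joint_efforts': array([-2.27059209e-03, -5.69406939e+01, -5.00555992e+01, -4.34344520e-04,
        1.49579986e-02, -2.98262812e-06]), 'tool_pos': array([ 159.26668225, -577.89381626,  230.24425937]), 'tcp_rot': array([-95.17865352,  89.89250367, 100.22081203]), 'ft_force': array([-0.09946557,  0.50636941, -0.17377358]), 'wrist_torque': array([0.03705709, 0.05170832, 0.00149867]), 'finger_gap': 85.81473021196886}
side {'fx': 444.1758522318509, 'fy': 444.1758522318509, 'cx': 264.0384526015501, 'cy': 190.44382946203436, 'k1': 0.000752483306577014, 'rvec': array([ 0.18012817, -2.66336912,  1.56726332]), 'tvec': array([ 529.36053265,  155.28081784, 1093.97133463])}
top {'fx': 467.88014329571655, 'fy': 467.88014329571655, 'cx': 253.93574552361378, 'cy': 189.91274989144344, 'k1': 0.04623688208384199, 'rvec': array([ 2.14740152, -2.14751288,  0.15336568]), 'tvec': array([ -58.32125845,  527.2778837 , 1247.81887554])}
wrist {'fx': 284.7327642006368, 'fy': 284.7327642006368, 'cx': 260.7422803916747, 'cy': 185.3551679093614, 'k1': -0.008160847820561944, 'rvec': array([-2.30217681,  1.75274899,  0.26534599]), 'tvec': array([-598.60180446,  -38.42606014,  380.11708652])}
```

View pics/side0.png

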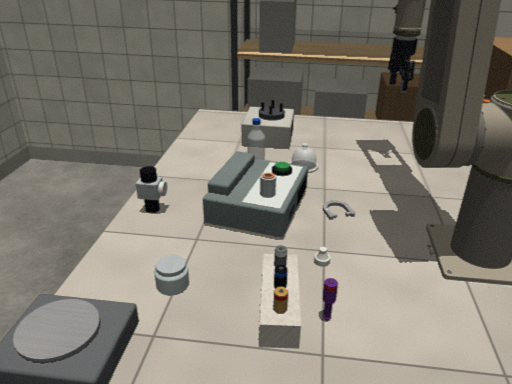

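View pics/top0.png

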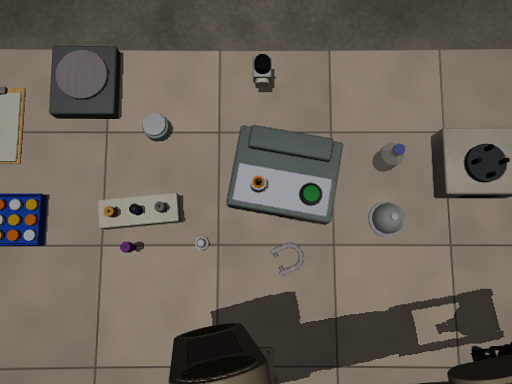

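View pics/wrist0.png

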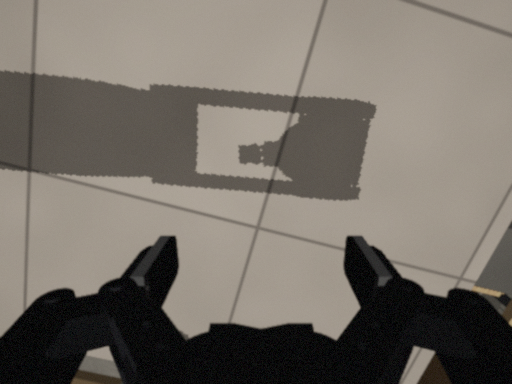

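Top view: rack with the brass standard near (110,211), port near (259,183) and green button near (311,194). The side view shows the same things at (281,299), (268,178) and (283,168). Next I zoom in to measure.

```bash
cat > h.py <<'E'
import numpy as np,cv2
from scipy.spatial.transform import Rotation as Ro
def cam(d):
    R=cv2.Rodrigues(np.array(d["rvec"]))[0];return R,np.array(d["tvec"])
def ray(d,u,v):
    x=(u-d["cx"])/d["fx"];y=(v-d["cy"])/d["fy"]
    p=cv2.undistortPoints(np.array([[[u,v]]],float),np.array([[d["fx"],0,d["cx"]],[0,d["fy"],d["cy"]],[0,0,1]]),np.array([d["k1"],0,0,0,0.]))[0,0]
    R,t=cam(d);r=R.T@np.array([p[0],p[1],1]);return -R.T@t,r/np.linalg.norm(r)
def plane(d,u,v,z):
    o,r=ray(d,u,v);return o+r*(z-o[2])/r[2]
def tri(*rs):
    A=0;b=0
    for o,r in rs:
        P=np.eye(3)-np.outer(r,r);A=A+P;b=b+P@o
    x=np.linalg.solve(A,b);return x,[np.linalg.norm((np.eye(3)-np.outer(r,r))@(x-o)) for o,r in rs]
def proj(d,X):
    K=np.array([[d["fx"],0,d["cx"]],[0,d["fy"],d["cy"]],[0,0,1]])
    return cv2.projectPoints(np.array(X,float).reshape(-1,3),np.array(d["rvec"]),np.array(d["tvec"]),K,np.array([d["k1"],0,0,0,0.]))[0][:,0]
def crop(img,x0,y0,w,h,s,fn):
    cv2.imwrite(fn,cv2.resize(img[y0:y0+h,x0:x0+w],None,fx=s,fy=s,interpolation=cv2.INTER_NEAREST))
E
python3 - <<'E'
from h import *
t=cv2.imread("pics/top0.png");s=cv2.imread("pics/side0.png")
a=cv2.resize(t[185:235,90:190],None,fx=6,fy=6,interpolation=0);b=cv2.resize(t[165:215,230:330],None,fx=6,fy=6,interpolation=0)
cv2.imwrite("pics/tz.png",np.vstack([a[:290],b[:290]]))
a=cv2.resize(s[240:340,240:350],None,fx=3.6,fy=5.8,interpolation=0);b=cv2.resize(s[150:250,200:310],None,fx=3.6,fy=5.8,interpolation=0)
cv2.imwrite("pics/sz.png",np.hstack([a,b]))
E
```

```text
(no output)
```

View pics/tz.png

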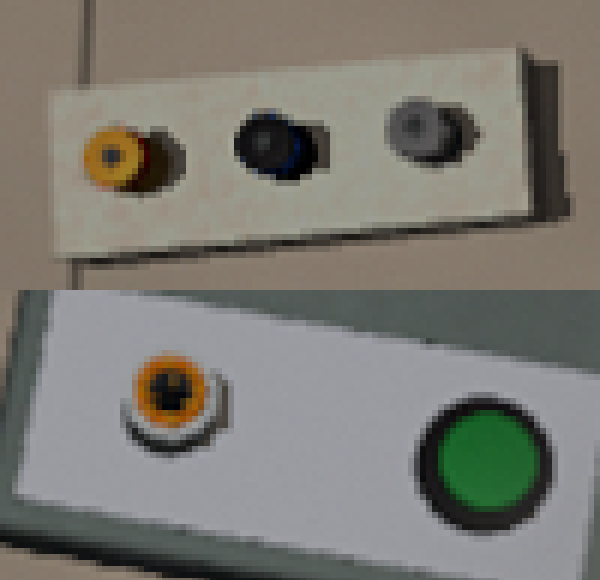

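View pics/sz.png

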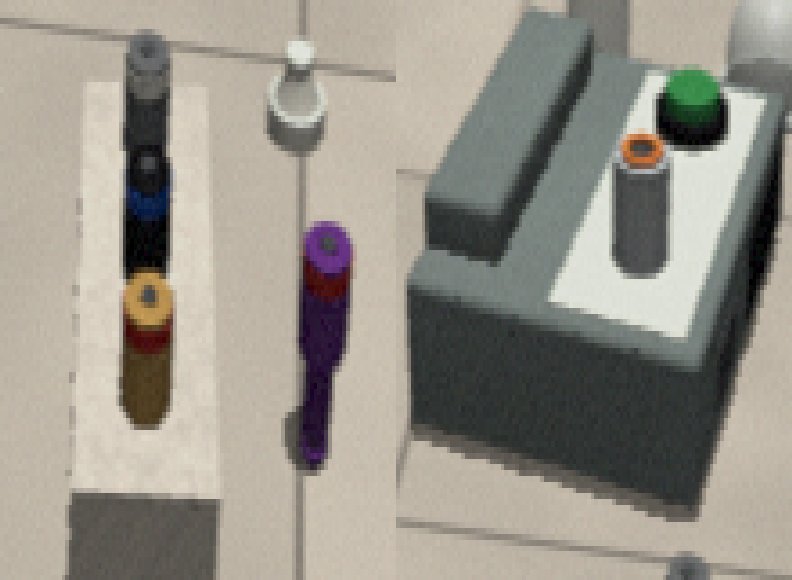

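The zooms show the standard's top face at about (108.5,211) top and (281,291) side. The port ring is at (258.5,182) and (268,176), and the button at (311.5,193.5). I'll refine these with colour masks.

```bash
cat > m.py <<'E'
from h import *
from bench import snapshot,sense
def blob(img,lo,hi,box,show=True):
    x0,y0,x1,y1=box
    m=cv2.inRange(cv2.cvtColor(img,cv2.COLOR_BGR2HSV)[y0:y1,x0:x1],np.array(lo),np.array(hi))
    cs,_=cv2.findContours(m,cv2.RETR_EXTERNAL,cv2.CHAIN_APPROX_NONE)
    c=max(cs,key=cv2.contourArea)
    e=cv2.fitEllipse(cv2.convexHull(c))
    b=cv2.boundingRect(c)
    return (e[0][0]+x0,e[0][1]+y0),e[1],(b[0]+x0+(b[2]-1)/2,b[1]+y0+(b[3]-1)/2)
E
python3 - <<'E'
from m import *
T=snapshot("top");S=snapshot("side")
R={}
for n,D,boxes,z in [("std",((10,100,110),(30,255,255)),((98,200,118,222),(270,282,292,300)),103),
  ("port",((5,120,110),(22,255,255)),((245,170,272,195),(255,168,280,186)),138),
  ("btn",((45,100,40),(75,255,255)),((295,180,330,210),(268,155,298,178)),104)]:
    rt=blob(T["frame"],*D,boxes[0]);rs=blob(S["frame"],*D,boxes[1])
    print(n,rt,rs)
    print(" top",plane(T,*rt[0],z)," side",plane(S,*rs[0],z)," tri",tri(ray(T,*rt[0]),ray(S,*rs[0])))
# rack corners from top
c=[(90+50/6-.5,185+92/6-.5),(90+522/6-.5,185+48/6-.5),(90+530/6-.5,185+215/6-.5),(90+57/6-.5,185+257/6-.5)]
P=np.array([plane(T,*p,58) for p in c]);print(P.round(1),P.mean(0))
# other plugs' tops
for p in [(90+264/6-.5,185+141/6-.5),(90+413/6-.5,185+128/6-.5)]: print(plane(T,*p,103))
# tester white panel corners
E
```

```text
std ((108.22079563140869, 210.6296329498291), (8.76662540435791, 9.820023536682129), (108.5, 210.5)) ((280.6957120895386, 291.28579807281494), (9.758932113647461, 13.297289848327637), (280.5, 291.0))
 top [463.95261675 317.34507017 103.        ]  side [464.9442462  321.21673727 103.        ]  tri (array([464.67330182, 318.20289748, 100.24948447]), [np.float64(0.4467341578217822), np.float64(0.4467341578217061)])
port ((257.9090042114258, 181.4019889831543), (10.988151550292969, 11.422796249389648), (258.0, 181.5)) ((268.0, 175.16613912582397), (5.2867302894592285, 10.852134704589844), (268.0, 175.0))
 top [534.68570211 -68.42905507 138.        ]  side [534.48704368 -68.39598802 138.        ]  tri (array([534.58731051, -68.43095142, 137.9965735 ]), [np.float64(0.0976918869931866), np.float64(0.09769188699303444)])
btn ((310.7637128829956, 193.02367496490479), (16.641592025756836, 16.68449592590332), (311.0, 193.0)) ((281.79269790649414, 166.1503210067749), (9.430712699890137, 14.536397933959961), (282.0, 166.0))
 top [ 509.57218172 -206.09518584  104.        ]  side [ 509.07361932 -196.54297828  104.        ]  tri (array([ 510.01265727, -206.69424372,   99.08664884]), [np.float64(0.2293757863084571), np.float64(0.22937578630847738)])
[[497.5 360.3  58. ]
 [517.3 150.6  58. ]
 [442.2 145.2  58. ]
 [423.9 353.6  58. ]] [470.20863945 252.41174977  58.        ]
[470.69460387 252.85464039 103.        ]
[476.27289471 189.12865948 103.        ]
```

```bash
cat >> h.py <<'E'
def Rdown(yaw):  # tool x down, tool y at world azimuth yaw deg
    a=np.radians(yaw);x=np.array([0,0,-1.]);y=np.array([np.cos(a),np.sin(a),0]);return np.column_stack([x,y,np.cross(x,y)])
E
python3 - <<'E'
from m import *
s=sense();R=Ro.from_euler("xyz",s["tcp_rot"],degrees=True).as_matrix();print(R.round(4))
yaw0=np.degrees(np.arctan2(R[1,1],R[0,1]));print("tool y az",yaw0)
T=snapshot("top")
print("purple",plane(T,124.5,246.5,98),plane(T,139,246,0))
p0=np.array([159.365,-578.453,231.292])
A=Rdown(yaw0)
for g in [(430,-250,290),(470,100,290),(464.3,317.4,250)]:
    print(g,(A.T@(np.array(g)-p0)).round(1))
E
```

```text
[[-1.000e-04  2.656e-01 -9.641e-01]
 [ 9.000e-04 -9.641e-01 -2.656e-01]
 [-1.000e+00 -9.000e-04 -1.000e-04]]
tool y az -74.59924480786458
purple [372.16992254 273.26663473  98.        ] [375.65533926 260.2061748    0.        ]
(430, -250, 290) [ -58.7 -244.8 -348.1]
(470, 100, 290) [ -58.7 -571.6 -479.7]
(464.3, 317.4, 250) [ -18.7 -782.7 -531.9]
```

{"op": "drive_tool", "data": {"deltas": [[0,-0.006,-0.02,-0.03,-0.07,0,0],[0,-0.012,-0.045,-0.065,-0.14,0,0],[0,-0.018,-0.07,-0.1,-0.21,0,0],[0,-0.024,-0.095,-0.135,-0.28,0,0],[0,-0.03,-0.12,-0.17,-0.35,0,0],[0,-0.036,-0.145,-0.205,-0.42,0,0],[0,-0.042,-0.17,-0.24,-0.49,0,0],[0,-0.048,-0.195,-0.275,-0.56,0,0],[0,-0.054,-0.22,-0.31,-0.63,0,0],[0,-0.058,-0.24,-0.34,-0.7,0,0]], "squeeze": 40}}

```text
time: 1.13
tool_pos: [418.7, -261.6, 289.0]
tcp_rot: [86.4, 89.9, -37.9]
ft_force: [1.5, -0.9, 0.4]
finger_gap: 85.3
```

```bash
cat > st.py <<'E'
from m import *
s=sense();R=Ro.from_euler("xyz",s["tcp_rot"],degrees=True).as_matrix()
yaw=np.degrees(np.arctan2(R[1,1],R[0,1]));print("t",round(s["time"],2),"p",s["tool_pos"].round(1),"az",yaw.round(2),"xaxis",R[:,0].round(3),"F",s["ft_force"].round(2),"gap",round(s["finger_gap"],1),"q",s["joint_pos"].round(1))
def go(*gs,yawt=None):
    for g in gs: print(g,(R.T@(np.array(g)-s["tool_pos"])).round(1))
    if yawt is not None: print("turn x rad",-np.radians(yawt-yaw).round(4))
E
python3 - <<'E'
from st import *
go((470,60,280),(464.3,317.4,240),yawt=5.3)
E
```

```text
t 1.13 p [ 418.7 -261.6  289. ] az -34.3 xaxis [ 0.001 -0.001 -1.   ] F [ 1.55 -0.9   0.41] gap 85.3 q [-37.9 -10.2  96.7   0.   93.5  -3.6]
(470, 60, 280) [   8.8 -138.9 -294.5]
(464.3, 317.4, 240) [  48.7 -288.7 -504. ]
turn x rad -0.6912
```

{"op": "drive_tool", "data": {"deltas": [[0,0,-0.015,-0.027,-0.035,0,0],[0,0,-0.031,-0.055,-0.07,0,0],[0,0,-0.048,-0.085,-0.11,0,0],[0,0,-0.066,-0.115,-0.15,0,0],[0,0,-0.084,-0.145,-0.19,0,0],[0,0,-0.102,-0.175,-0.23,0,0],[0,0,-0.12,-0.207,-0.27,0,0],[0,0,-0.138,-0.24,-0.31,0,0],[0,0,-0.156,-0.272,-0.35,0,0],[0,0,-0.174,-0.304,-0.39,0,0]]}}

```text
time: 1.97
tool_pos: [446.3, 87.6, 288.5]
tcp_rot: [107.1, 90.0, 5.0]
ft_force: [0.8, 0.1, 0.8]
finger_gap: 85.3
```

Run:
```python
from st import *
go((464.3,317.4,200),yawt=5.3)
```

```text
t 1.97 p [446.3  87.6 288.5] az -12.03 xaxis [ 0.001  0.    -1.   ] F [0.85 0.13 0.81] gap 85.3 q [  4.6 -16.5 102.1   0.   94.4  16.7]
(464.3, 317.4, 200) [  88.5  -30.4 -228.5]
turn x rad -0.3025
```

{"op": "drive_tool", "data": {"deltas": [[0,0.005,-0.004,-0.035,-0.03,0,0],[0,0.015,-0.008,-0.07,-0.07,0,0],[0,0.03,-0.012,-0.105,-0.11,0,0],[0,0.045,-0.017,-0.14,-0.16,0,0],[0,0.06,-0.022,-0.175,-0.21,0,0],[0,0.075,-0.026,-0.2,-0.26,0,0],[0,0.085,-0.029,-0.215,-0.29,0,0],[0,0.088,-0.03,-0.224,-0.302,0,0],[0,0.088,-0.03,-0.226,-0.302,0,0],[0,0.088,-0.03,-0.226,-0.302,0,0]]}}

```text
time: 2.8
tool_pos: [465.0, 313.0, 200.7]
tcp_rot: [36.3, 90.0, -48.6]
ft_force: [0.4, -0.3, 0.8]
finger_gap: 85.6
```

Run:
```python
from st import *
go((464.3,317.4,140),yawt=5.3)
W=snapshot("wrist");cv2.imwrite("pics/w1.png",W["frame"])
print(proj(W,[(464.3,317.4,103),(464.3,317.4,58)]))
```

```text
t 2.8 p [465.  313.  200.7] az 5.13 xaxis [ 0. -0. -1.] F [ 0.41 -0.28  0.79] gap 85.6 q [28.7  2.3 94.  -0.  83.8 23.6]
(464.3, 317.4, 140) [60.7 -0.3 -4.5]
turn x rad -0.0029
[[260.38780908 182.05715179]
 [260.43380554 169.72421015]]
```

View pics/w1.png

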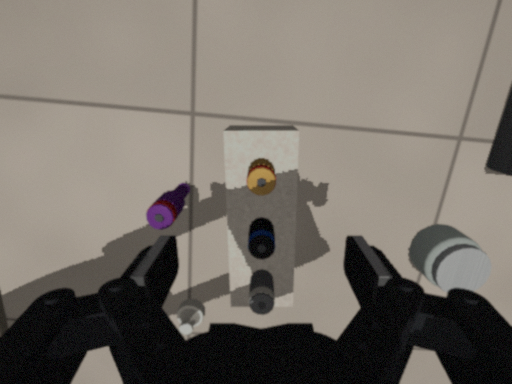

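Wrist view: the standard's top face is at about (262,181), against a predicted (260.4,182), so it nearly agrees.

Run:
```python
from st import *
f=cv2.imread("pics/w1.png");W=snapshot("wrist")
b=blob(f,(10,100,110),(30,255,255),(240,160,285,200));print(b,plane(W,*b[0],103),plane(W,*b[2],103))
```

```text
t 2.85 p [465.4 312.5 201.2] az 5.09 xaxis [ 0.001  0.    -1.   ] F [-0.32  0.9   0.48] gap 85.9 q [28.7  2.2 94.  -0.  83.8 23.6]
((259.73555183410645, 178.67510223388672), (22.376413345336914, 29.146686553955078), (261.0, 178.0)) [463.91586965 319.88194915 103.        ] [464.9702847  320.59572369 103.        ]
```

{"op": "drive_tool", "data": {"deltas": [[0,0.01,0,-0.001,0,0,0],[0,0.025,0,-0.003,0,0,0],[0,0.04,0,-0.004,0,0,0],[0,0.055,0,-0.0055,0,0,0],[0,0.07,0,-0.0055,0,0,0],[0,0.085,0,-0.0055,0,0,0],[0,0.092,0,-0.0055,0,0,0],[0,0.095,0,-0.0055,0,0,0],[0,0.095,0,-0.0055,0,0,0],[0,0.095,0,-0.0055,0,0,0]]}}

```text
time: 3.73
tool_pos: [464.8, 318.4, 106.1]
tcp_rot: [114.3, 89.9, 29.4]
ft_force: [0.6, -0.2, 0.2]
finger_gap: 85.2
```

Run:
```python
from st import *
go((464.5,318.2,65),yawt=5.3)
print(s["qd"].round(2))
W=snapshot("wrist");cv2.imwrite("pics/w2.png",W["frame"])
print(proj(W,[(464.5,318.2,103)]))
b=blob(W["frame"],(10,80,90),(32,255,255),(230,100,295,220));print(b,plane(W,*b[0],103),plane(W,*b[2],103))
```

```text
t 3.73 p [464.8 318.4 106.1] az 5.12 xaxis [ 0.001  0.001 -1.   ] F [ 0.65 -0.23  0.22] gap 85.2 q [29.2  7.2 99.   0.  73.8 24.1]
(464.5, 318.2, 65) [41.1 -0.4  0.2]
turn x rad -0.0031
[ 0.17 -0.33 -0.6  -0.    0.09  0.02]
[[260.07139272 236.94625127]]Traceback (most recent call last):
  File "<stdin>", line 6, in <module>
  File "m.py", line 8, in blob
    e=cv2.fitEllipse(cv2.convexHull(c))
cv2.error: OpenCV(4.12.0) /io/opencv/modules/imgproc/src/shapedescr.cpp:361: error: (-201:Incorrect size of input array) There should be at least 5 points to fit the ellipse in function 'fitEllipseNoDirect'
```

View pics/w2.png

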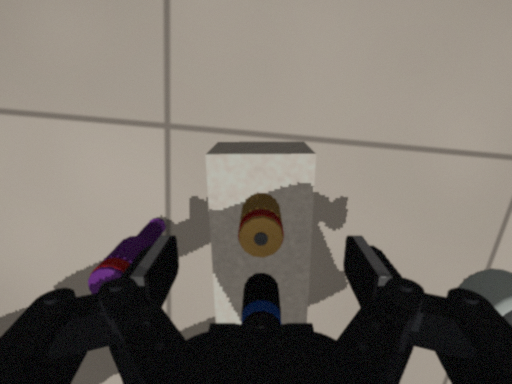

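Top face seen at about (261,237), against a predicted (260,237), so it's aligned. Descending now, then closing.

{"op": "drive_tool", "data": {"deltas": [[0,0.01,0,0,0,0,0],[0,0.02,0,0,0,0,0],[0,0.03,0,0,0,0,0],[0,0.037,0,0,0,0,0],[0,0.041,0,0,0,0,0],[0,0.041,0,0,0,0,0],[60,0.041,0,0,0,0,0],[110,0.041,0,0,0,0,0],[140,0.041,0,0,0,0,0],[170,0.041,0,0,0,0,0]], "squeeze": 40}}

```text
time: 4.62
tool_pos: [464.7, 318.7, 64.9]
tcp_rot: [115.2, 89.9, 30.3]
ft_force: [0.4, 0.7, 0.2]
finger_gap: 38.9
```

{"op": "drive_tool", "data": {"deltas": [[255,0,0,0,0,0,0],[255,0,0,0,0,0,0],[255,0,0,0,0,0,0],[255,0,0,0,0,0,0],[255,0,0,0,0,0,0],[255,0,0,0,0,0,0],[255,0,0,0,0,0,0],[255,0,0,0,0,0,0],[255,0,0,0,0,0,0],[255,0,0,0,0,0,0]]}}

```text
time: 5.45
tool_pos: [464.6, 318.7, 64.8]
tcp_rot: [115.7, 90.0, 30.9]
ft_force: [-1.1, 0.5, 5.1]
finger_gap: 25.5
```

Run:
```python
from st import *
print(s["wrist_torque"].round(2))
W=snapshot("wrist");cv2.imwrite("pics/w3.png",W["frame"])
```

```text
t 5.45 p [464.6 318.7  64.8] az 5.16 xaxis [ 0.001  0.    -1.   ] F [-1.1   0.48  5.11] gap 25.5 q [ 29.2  10.  100.5   0.   69.4  24.1]
[-0.12  0.19 -0.03]
```

View pics/w3.png

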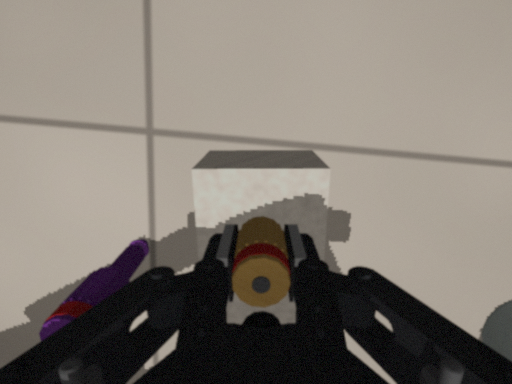

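{"op": "drive_tool", "data": {"deltas": [[255,-0.006,0,0,0,0,0],[255,-0.016,0,0,0,0,0],[255,-0.03,0,0,0,0,0],[255,-0.045,0,0,0,0,0],[255,-0.06,0,0,0,0,0],[255,-0.08,0,0,0,0,0],[255,-0.105,0,0,0,0,0],[255,-0.13,0,0,0,0,0],[255,-0.15,0,0,0,0,0],[255,-0.16,0,0,0,0,0]], "squeeze": 60}}

```text
time: 6.33
tool_pos: [465.3, 319.1, 228.3]
tcp_rot: [114.4, 89.7, 29.6]
ft_force: [1.7, -0.4, -0.5]
finger_gap: 24.5
```

Run:
```python
from st import *
go((534.6,-68.4,240),yawt=5.3)
for n in("side","wrist"):
    W=snapshot(n);cv2.imwrite(f"pics/{n}4.png",W["frame"])
```

```text
t 6.33 p [465.3 319.1 228.3] az 5.16 xaxis [ 0.004  0.002 -1.   ] F [ 1.73 -0.44 -0.53] gap 24.5 q [29.2  1.8 91.6  0.  86.4 24.1]
(534.6, -68.4, 240) [-12.3  34.2 392.1]
turn x rad -0.0025
```

View pics/wrist4.png

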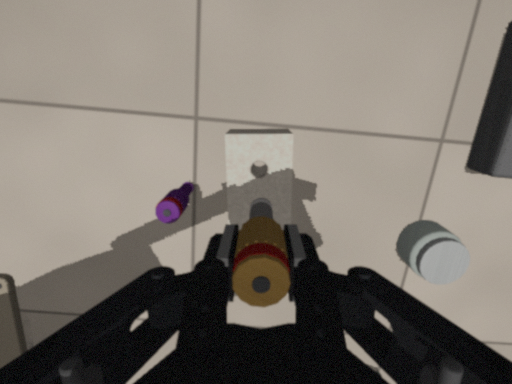

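View pics/side4.png

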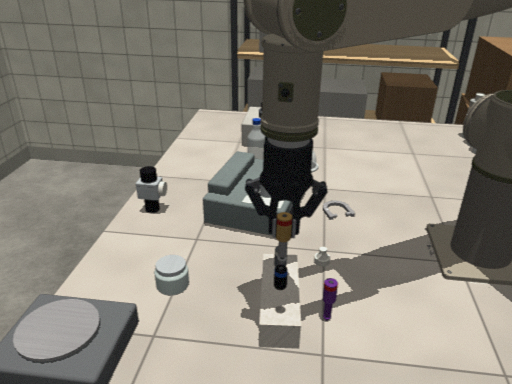

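The standard is held upright and the rack hole is empty. Moving on to the port.

{"op": "drive_tool", "data": {"deltas": [[255,-0.001,0.001,0.015,0,0,0],[255,-0.003,0.003,0.04,0,0,0],[255,-0.006,0.006,0.075,0,0,0],[255,-0.008,0.009,0.11,0,0,0],[255,-0.01,0.012,0.145,0,0,0],[255,-0.01,0.015,0.18,0,0,0],[255,-0.01,0.019,0.22,0,0,0],[255,-0.01,0.022,0.255,0,0,0],[255,-0.01,0.025,0.29,0,0,0],[255,-0.01,0.028,0.325,0,0,0]]}}

```text
time: 7.27
tool_pos: [520.4, -4.4, 232.1]
tcp_rot: [-102.5, 89.8, 172.6]
ft_force: [-0.8, 0.2, -0.8]
finger_gap: 24.5
```

{"op": "drive_tool", "data": {"deltas": [[255,0,0.003,0.03,0,0,0],[255,0,0.005,0.05,0,0,0],[255,0,0.006,0.062,0,0,0],[255,0,0.006,0.066,0,0,0],[255,0,0.006,0.066,0,0,0],[255,0,0.006,0.066,0,0,0],[255,0,0.006,0.066,0,0,0],[255,0,0.006,0.066,0,0,0],[255,0,0.006,0.066,0,0,0],[255,0,0.006,0.066,0,0,0]]}}

```text
time: 8.1
tool_pos: [533.3, -67.2, 234.4]
tcp_rot: [87.9, 90.0, 3.1]
ft_force: [-0.9, -0.2, -0.8]
finger_gap: 24.6
```

Run:
```python
from st import *
print(s["qd"].round(2))
go((534.6,-68.4,225),yawt=5.3)
for n in("side","wrist","top"):
    W=snapshot(n);cv2.imwrite(f"pics/{n}5.png",W["frame"])
S=cv2.imread("pics/side5.png");crop(S,220,110,100,100,6,"pics/s5z.png")
```

```text
t 8.1 p [533.3 -67.2 234.4] az 5.22 xaxis [ 0.  0. -1.] F [-0.86 -0.24 -0.8 ] gap 24.6 q [-12.6  -2.3  95.    0.   87.3 -17.9]
[-0.33  0.12 -0.04 -0.05  0.03 -0.01]
(534.6, -68.4, 225) [9.4 1.1 1.3]
turn x rad -0.0014
```

View pics/wrist5.png

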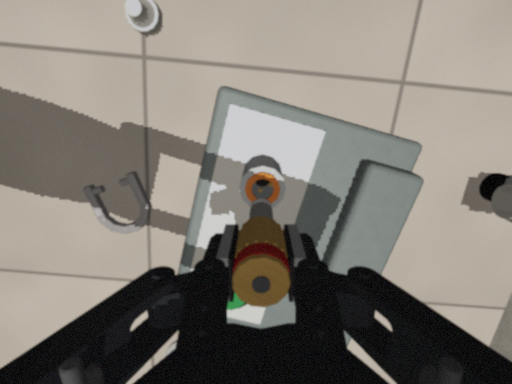

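View pics/s5z.png

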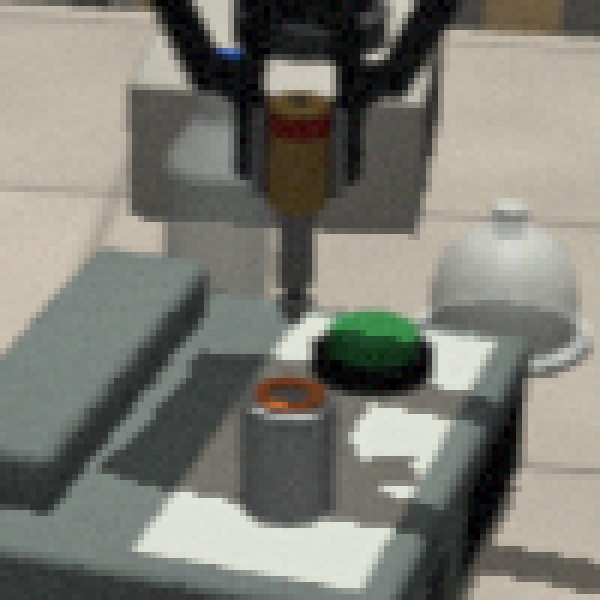

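View pics/top5.png

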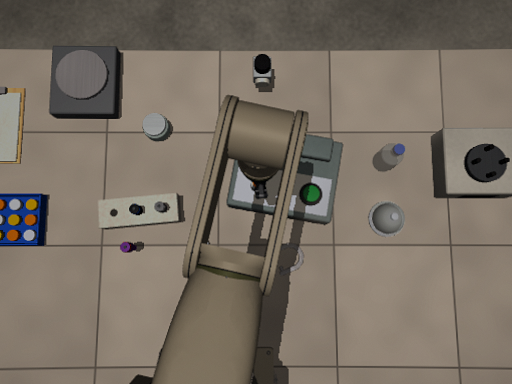

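Run:
```python
from st import *
W=snapshot("wrist");S=snapshot("side")
p=s["tool_pos"]
print("wrist top,tip,mouth",proj(W,[p+[0,0,38.2],p+[0,0,-59.8],(534.6,-68.4,138)]))
print("side",proj(S,[p+[0,0,38.2],p+[0,0,-59.8],(534.6,-68.4,138)]))
crop(W["frame"],212,150,100,100,6,"pics/w5a.png");crop(W["frame"],212,220,100,100,6,"pics/w5b.png")
b=blob(W["frame"],(5,120,80),(22,255,255),(235,160,290,200));print("ring",b,plane(W,*b[0],138),plane(W,*b[2],138))
```

```text
t 8.25 p [533.3 -67.6 234.4] az 5.18 xaxis [ 0. -0. -1.] F [ 0.77  0.12 -0.89] gap 24.6 q [-12.7  -2.3  95.    0.   87.3 -17.9]
wrist top,tip,mouth [[260.71915089 281.3115061 ]
 [260.70893472 201.87184624]
 [262.04530059 188.32921326]]
side [[269.74995059 125.72682891]
 [268.75795039 162.42074648]
 [267.95643256 175.16220092]]
ring ((262.15697479248047, 188.30543899536133), (32.43284225463867, 33.850120544433594), (262.5, 185.5)) [534.69621715 -68.36911594 138.        ] [534.75832266 -65.75949108 138.        ]
```

View pics/w5a.png

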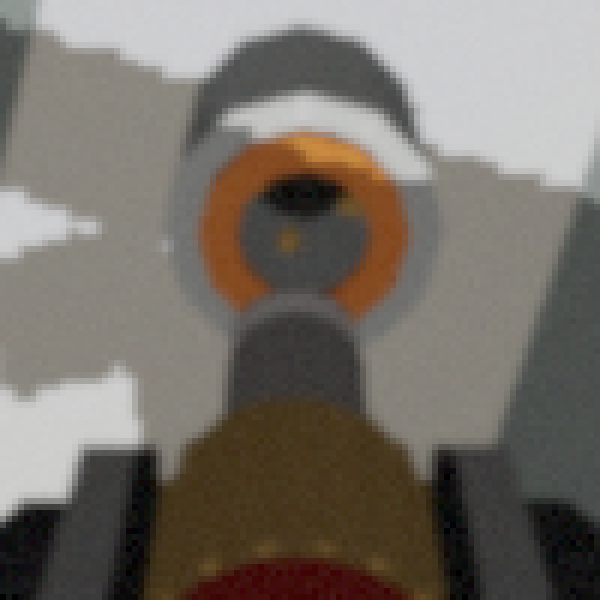

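View pics/w5b.png

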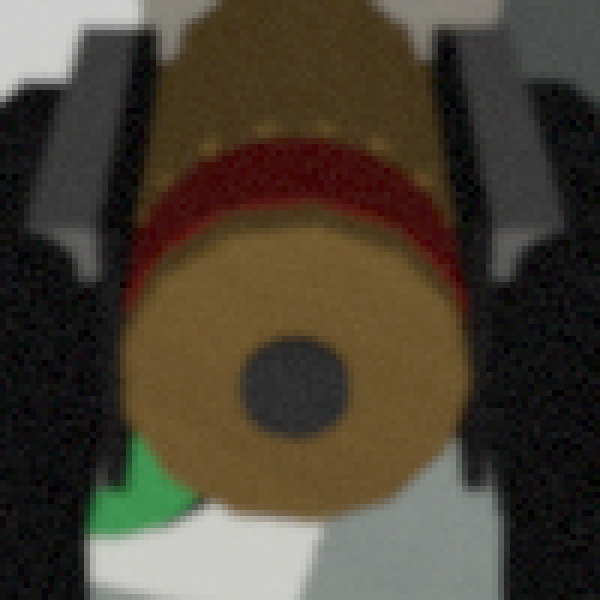

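Ring seen at (262,188), where the estimate predicted it. The plug axis is at column 260.7, so I need about +1.3 mm in x. In y it's already aligned, because the plug sits about 0.8 mm to -y of the TCP. Correcting and lowering until the tip is at the mouth.

{"op": "drive_tool", "data": {"deltas": [[255,0.003,0.0007,0.0001,0,0,0],[255,0.008,0.0013,0.0001,0,0,0],[255,0.014,0.0013,0.0001,0,0,0],[255,0.02,0.0013,0.0001,0,0,0],[255,0.025,0.0013,0.0001,0,0,0],[255,0.029,0.0013,0.0001,0,0,0],[255,0.032,0.0013,0.0001,0,0,0],[255,0.033,0.0013,0.0001,0,0,0],[255,0.033,0.0013,0.0001,0,0,0],[255,0.033,0.0013,0.0001,0,0,0]]}}

```text
time: 9.18
tool_pos: [534.7, -67.9, 201.4]
tcp_rot: [72.6, 90.0, -12.2]
ft_force: [-0.5, 0.9, -1.2]
finger_gap: 24.4
```

Run:
```python
from st import *
W=snapshot("wrist");S=snapshot("side")
p=s["tool_pos"]
print("wrist top,tip,mouth",proj(W,[p+[0,-.8,38.2],p+[0,-.8,-59.8],(534.6,-68.4,138)]))
print("side top tip mouth",proj(S,[p+[0,-.8,38.2],p+[0,-.8,-59.8],(534.6,-68.4,138)]))
a=cv2.resize(W["frame"][150:230,222:302],None,fx=5,fy=5,interpolation=0);b=cv2.resize(S["frame"][120:200,228:308],None,fx=5,fy=5,interpolation=0)
cv2.imwrite("pics/z6.png",np.hstack([a,b]))
```

```text
t 9.18 p [534.7 -67.9 201.4] az 5.16 xaxis [ 0. -0. -1.] F [-0.52  0.91 -1.17] gap 24.4 q [-12.7  -1.1  97.3   0.   83.8 -17.8]
wrist top,tip,mouth [[260.50795518 282.75049691]
 [260.57548827 202.78621295]
 [260.48185316 200.76549703]]
side top tip mouth [[268.90597403 138.22374305]
 [267.96428122 173.84228525]
 [267.95643256 175.16220092]]
```

View pics/z6.png

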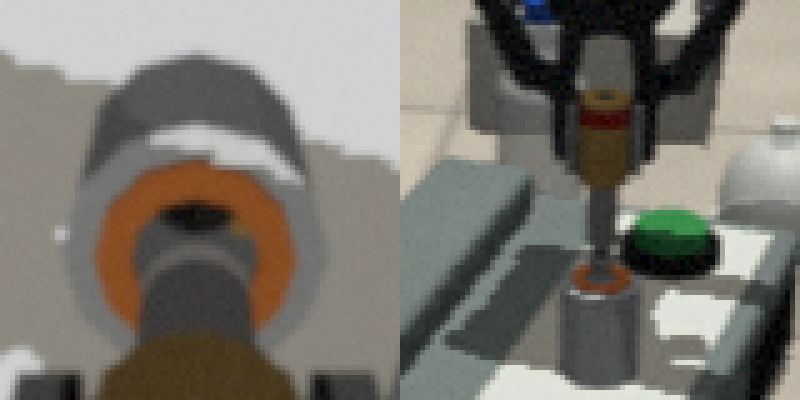

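The tip is centred over the bore in both views. Descending gently.

{"op": "drive_tool", "data": {"deltas": [[255,0.001,0,0,0,0,0],[255,0.002,0,0,0,0,0],[255,0.003,0,0,0,0,0],[255,0.004,0,0,0,0,0],[255,0.005,0,0,0,0,0],[255,0.006,0,0,0,0,0],[255,0.007,0,0,0,0,0],[255,0.008,0,0,0,0,0],[255,0.008,0,0,0,0,0],[255,0.008,0,0,0,0,0]]}}

```text
time: 10.12
tool_pos: [534.6, -67.9, 193.2]
tcp_rot: [-113.7, 90.0, 161.5]
ft_force: [0.2, -0.3, -1.3]
finger_gap: 24.6
```

{"op": "drive_tool", "data": {"deltas": [[255,0.0005,0,0,0,0,0],[255,0.001,0,0,0,0,0],[255,0.0015,0,0,0,0,0],[255,0.002,0,0,0,0,0],[255,0.0025,0,0,0,0,0],[255,0.003,0,0,0,0,0],[255,0.0035,0,0,0,0,0],[255,0.004,0,0,0,0,0],[255,0.004,0,0,0,0,0],[255,0.004,0,0,0,0,0]]}}

```text
time: 10.95
tool_pos: [534.6, -67.9, 189.2]
tcp_rot: [-111.1, 90.0, 164.1]
ft_force: [0.7, 0.0, -0.9]
finger_gap: 24.7
```

{"op": "drive_tool", "data": {"deltas": [[255,0.0005,0,0,0,0,0],[255,0.001,0,0,0,0,0],[255,0.0015,0,0,0,0,0],[255,0.002,0,0,0,0,0],[255,0.0025,0,0,0,0,0],[255,0.003,0,0,0,0,0],[255,0.0035,0,0,0,0,0],[255,0.004,0,0,0,0,0],[255,0.004,0,0,0,0,0],[255,0.004,0,0,0,0,0]]}}

```text
time: 11.78
tool_pos: [534.6, -67.9, 185.2]
tcp_rot: [-111.1, 90.0, 164.1]
ft_force: [0.3, -0.6, -0.1]
finger_gap: 24.8
```

{"op": "drive_tool", "data": {"deltas": [[255,0.0005,0,0,0,0,0],[255,0.001,0,0,0,0,0],[255,0.0015,0,0,0,0,0],[255,0.002,0,0,0,0,0],[255,0.0025,0,0,0,0,0],[255,0.003,0,0,0,0,0],[255,0.0035,0,0,0,0,0],[255,0.004,0,0,0,0,0],[255,0.004,0,0,0,0,0],[255,0.004,0,0,0,0,0]]}}

```text
time: 12.62
tool_pos: [534.6, -67.9, 181.2]
tcp_rot: [-125.9, 90.0, 149.3]
ft_force: [0.5, -0.9, -1.7]
finger_gap: 24.7
```

{"op": "drive_tool", "data": {"deltas": [[255,0.0005,0,0,0,0,0],[255,0.001,0,0,0,0,0],[255,0.0015,0,0,0,0,0],[255,0.002,0,0,0,0,0],[255,0.0025,0,0,0,0,0],[255,0.003,0,0,0,0,0],[255,0.0035,0,0,0,0,0],[255,0.004,0,0,0,0,0],[255,0.004,0,0,0,0,0],[255,0.004,0,0,0,0,0]]}}

```text
time: 13.45
tool_pos: [534.6, -67.9, 177.2]
tcp_rot: [-104.2, 90.0, 170.9]
ft_force: [-0.2, -0.5, -1.6]
finger_gap: 24.6
```

{"op": "drive_tool", "data": {"deltas": [[255,0.0005,0,0,0,0,0],[255,0.001,0,0,0,0,0],[255,0.0015,0,0,0,0,0],[255,0.002,0,0,0,0,0],[255,0.0025,0,0,0,0,0],[255,0.003,0,0,0,0,0],[255,0.0035,0,0,0,0,0],[255,0.004,0,0,0,0,0],[255,0.004,0,0,0,0,0],[255,0.004,0,0,0,0,0]]}}

```text
time: 14.28
tool_pos: [534.6, -67.9, 173.2]
tcp_rot: [-144.3, 90.0, 130.8]
ft_force: [-0.7, -0.4, -1.1]
finger_gap: 24.9
```

{"op": "drive_tool", "data": {"deltas": [[255,0.0005,0,0,0,0,0],[255,0.001,0,0,0,0,0],[255,0.0015,0,0,0,0,0],[255,0.002,0,0,0,0,0],[255,0.0025,0,0,0,0,0],[255,0.003,0,0,0,0,0],[255,0.0035,0,0,0,0,0],[255,0.004,0,0,0,0,0],[255,0.004,0,0,0,0,0],[255,0.004,0,0,0,0,0]]}}

```text
time: 15.12
tool_pos: [534.7, -67.9, 169.4]
tcp_rot: [77.5, 90.0, -7.3]
ft_force: [-0.2, 0.3, 3.1]
finger_gap: 24.6
```

{"op": "drive_tool", "data": {"deltas": [[255,0.0003,0,0,0,0,0],[255,0.0006,0,0,0,0,0],[255,0.0009,0,0,0,0,0],[255,0.0012,0,0,0,0,0],[255,0.0015,0,0,0,0,0],[255,0.0018,0,0,0,0,0],[255,0.002,0,0,0,0,0],[255,0.002,0,0,0,0,0],[255,0.002,0,0,0,0,0],[255,0.002,0,0,0,0,0]]}}

```text
time: 15.95
tool_pos: [534.7, -67.9, 167.3]
tcp_rot: [82.3, 90.0, -2.5]
ft_force: [0.5, 0.6, 3.4]
finger_gap: 24.6
```

{"op": "drive_tool", "data": {"deltas": [[255,0.0003,0,0,0,0,0],[255,0.0006,0,0,0,0,0],[255,0.0009,0,0,0,0,0],[255,0.0012,0,0,0,0,0],[255,0.0015,0,0,0,0,0],[255,0.0018,0,0,0,0,0],[255,0.002,0,0,0,0,0],[255,0.002,0,0,0,0,0],[255,0.002,0,0,0,0,0],[255,0.002,0,0,0,0,0]]}}

```text
time: 16.78
tool_pos: [534.7, -67.9, 165.4]
tcp_rot: [70.6, 90.0, -14.3]
ft_force: [1.1, 0.1, 3.3]
finger_gap: 24.4
```

{"op": "drive_tool", "data": {"deltas": [[255,0.0003,0,0,0,0,0],[255,0.0006,0,0,0,0,0],[255,0.0009,0,0,0,0,0],[255,0.0012,0,0,0,0,0],[255,0.0015,0,0,0,0,0],[255,0.0018,0,0,0,0,0],[255,0.002,0,0,0,0,0],[255,0.002,0,0,0,0,0],[255,0.002,0,0,0,0,0],[255,0.002,0,0,0,0,0]]}}

```text
time: 17.62
tool_pos: [534.7, -67.9, 163.6]
tcp_rot: [71.3, 90.0, -13.5]
ft_force: [-0.2, 0.4, 6.6]
finger_gap: 24.5
```

{"op": "drive_tool", "data": {"deltas": [[255,0.0002,0,0,0,0,0],[255,0.0004,0,0,0,0,0],[255,0.0006,0,0,0,0,0],[255,0.0008,0,0,0,0,0],[255,0.001,0,0,0,0,0],[255,0.001,0,0,0,0,0],[255,0.001,0,0,0,0,0],[255,0.001,0,0,0,0,0],[255,0.001,0,0,0,0,0],[255,0.001,0,0,0,0,0]]}}

```text
time: 18.45
tool_pos: [534.7, -67.9, 163.1]
tcp_rot: [62.7, 90.0, -22.2]
ft_force: [-1.4, 0.1, 9.3]
finger_gap: 25.0
```

{"op": "drive_tool", "data": {"deltas": [[255,0.0001,0,0,0,0,0],[255,0.0002,0,0,0,0,0],[255,0.0003,0,0,0,0,0],[255,0.0004,0,0,0,0,0],[255,0.0004,0,0,0,0,0],[255,0.0004,0,0,0,0,0],[255,0.0004,0,0,0,0,0],[255,0.0004,0,0,0,0,0],[255,0.0004,0,0,0,0,0],[255,0.0004,0,0,0,0,0]]}}

```text
time: 19.28
tool_pos: [534.8, -68.0, 162.9]
tcp_rot: [62.4, 90.0, -22.5]
ft_force: [-1.5, 1.1, 10.5]
finger_gap: 24.7
```

Run:
```python
from bench import sense,snapshot
for i in range(4):
    s=sense();print(round(s["time"],2),s["ft_force"].round(1),s["tool_pos"].round(2));d=snapshot("side")
import cv2;cv2.imwrite("pics/side7.png",d["frame"][100:240,200:340].repeat(4,0).repeat(4,1))
```

```text
19.28 [-1.5  1.1 10.5] [534.79 -67.96 162.87]
19.33 [-1.2 -0.  10.4] [534.78 -67.94 162.87]
19.38 [-1.5  0.3 11.2] [534.78 -67.98 162.87]
19.43 [-1.6  1.  11.8] [534.78 -67.99 162.88]
```

View pics/side7.png

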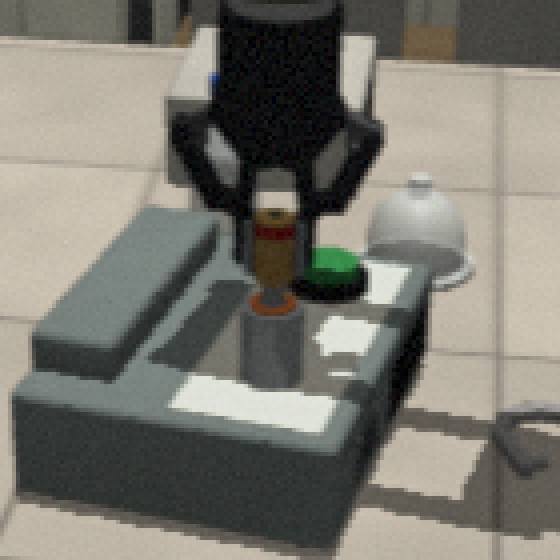

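Force is about 11–12 N and climbing stiffly, so this is the stop. A small lift will test the lock.

{"op": "drive_tool", "data": {"deltas": [[255,-0.0003,0,0,0,0,0],[255,-0.0006,0,0,0,0,0],[255,-0.0009,0,0,0,0,0],[255,-0.0012,0,0,0,0,0],[255,-0.0015,0,0,0,0,0],[255,-0.0018,0,0,0,0,0],[255,-0.0021,0,0,0,0,0],[255,-0.0024,0,0,0,0,0],[255,-0.0026,0,0,0,0,0],[255,-0.0026,0,0,0,0,0]]}}

```text
time: 20.32
tool_pos: [534.7, -67.9, 164.5]
tcp_rot: [83.1, 90.0, -1.8]
ft_force: [1.9, 0.6, 3.6]
finger_gap: 24.6
```

Run:
```python
from bench import sense,snapshot
for i in range(3):
    s=sense();print(round(s["time"],2),s["ft_force"].round(1),s["tool_pos"].round(2));d=snapshot("side")
```

```text
20.32 [1.9 0.6 3.6] [534.67 -67.91 164.51]
20.37 [1.5 0.3 4.5] [534.64 -67.86 164.46]
20.42 [0.9 0.2 4.4] [534.66 -67.88 164.45]
```

{"op": "drive_tool", "data": {"deltas": [[255,-0.0002,0,0,0,0,0],[255,-0.0004,0,0,0,0,0],[255,-0.0006,0,0,0,0,0],[255,-0.0008,0,0,0,0,0],[255,-0.001,0,0,0,0,0],[255,-0.0012,0,0,0,0,0],[255,-0.0012,0,0,0,0,0],[255,-0.0012,0,0,0,0,0],[255,-0.0012,0,0,0,0,0],[255,-0.0012,0,0,0,0,0]]}}

```text
time: 21.3
tool_pos: [534.6, -67.9, 165.6]
tcp_rot: [-114.3, 90.0, 160.9]
ft_force: [2.2, -0.2, 3.0]
finger_gap: 24.6
```

Run:
```python
from bench import sense,snapshot
for i in range(3):
    s=sense();print(round(s["time"],2),s["ft_force"].round(1),s["tool_pos"].round(2));d=snapshot("side")
```

```text
21.3 [ 2.2 -0.2  3. ] [534.58 -67.87 165.57]
21.35 [2.6 0.2 2.9] [534.58 -67.85 165.58]
21.4 [ 3.4 -0.8  1.4] [534.6  -67.86 165.61]
```

{"op": "drive_tool", "data": {"deltas": [[255,-0.0002,0,0,0,0,0],[255,-0.0004,0,0,0,0,0],[255,-0.0006,0,0,0,0,0],[255,-0.0008,0,0,0,0,0],[255,-0.001,0,0,0,0,0],[255,-0.001,0,0,0,0,0],[255,-0.001,0,0,0,0,0],[255,-0.001,0,0,0,0,0],[255,-0.001,0,0,0,0,0],[255,-0.001,0,0,0,0,0]]}}

```text
time: 22.28
tool_pos: [534.3, -67.8, 166.1]
tcp_rot: [-108.9, 89.9, 166.2]
ft_force: [3.9, -0.5, -7.6]
finger_gap: 24.4
```

Run:
```python
from bench import sense,snapshot
for i in range(3):
    s=sense();print(round(s["time"],2),s["ft_force"].round(1),s["tool_pos"].round(2));d=snapshot("side")
```

```text
22.28 [ 3.9 -0.5 -7.6] [534.27 -67.77 166.14]
22.33 [ 2.9  0.1 -7.7] [534.28 -67.79 166.16]
22.38 [ 3.8 -0.7 -8.2] [534.27 -67.79 166.17]
```

The plug resists a pull of about 7 N, so it's locked. Relaxing and releasing.

{"op": "drive_tool", "data": {"deltas": [[255,0.0004,0,0,0,0,0],[255,0.0008,0,0,0,0,0],[255,0.001,0,0,0,0,0],[255,0.001,0,0,0,0,0],[200,0.001,0,0,0,0,0],[120,0.001,0,0,0,0,0],[60,0.001,0,0,0,0,0],[0,0.001,0,0,0,0,0],[0,0.001,0,0,0,0,0],[0,0.001,0,0,0,0,0]]}}

```text
time: 23.27
tool_pos: [534.7, -67.9, 165.9]
tcp_rot: [69.4, 90.0, -15.4]
ft_force: [-0.5, -0.1, -0.1]
finger_gap: 82.8
```

{"op": "drive_tool", "data": {"deltas": [[0,-0.002,0,0,0,0,0],[0,-0.008,0,0,0,0,0],[0,-0.018,0,0,0,0,0],[0,-0.03,0,0,0,0,0],[0,-0.042,0,0,0,0,0],[0,-0.054,0,0,0,0,0],[0,-0.064,0,0,0,0,0],[0,-0.07,0,0,0,0,0],[0,-0.072,0,0,0,0,0],[0,-0.072,0,0,0,0,0]]}}

```text
time: 24.1
tool_pos: [534.9, -67.9, 238.4]
tcp_rot: [72.9, 89.9, -12.0]
ft_force: [0.2, 0.5, 0.4]
finger_gap: 85.6
```

Run:
```python
from st import *
go((510,-206.2,234),yawt=5.3)
W=snapshot("wrist");S=snapshot("side")
a=cv2.resize(W["frame"],(400,300));b=cv2.resize(S["frame"][100:200,215:315],None,fx=4,fy=4,interpolation=0)[:300]
cv2.imwrite("pics/z8.png",np.hstack([a,b]))
b=blob(S["frame"],(10,80,90),(32,255,255),(258,130,285,165));print(b)
for h in (78,82,84,86,90): print(h-53+0,proj(S,[(534.6,-68.4,138+h-53+20)]) )
```

```text
t 24.1 p [534.9 -67.9 238.4] az 5.16 xaxis [ 0.001 -0.    -1.   ] F [0.17 0.53 0.44] gap 85.6 q [-12.7  -2.2  94.5   0.   87.6 -17.8]
(510, -206.2, 234) [  4.4 -37.3 135.5]
turn x rad -0.0025Traceback (most recent call last):
  File "<stdin>", line 6, in <module>
  File "m.py", line 8, in blob
    e=cv2.fitEllipse(cv2.convexHull(c))
cv2.error: OpenCV(4.12.0) /io/opencv/modules/imgproc/src/shapedescr.cpp:361: error: (-201:Incorrect size of input array) There should be at least 5 points to fit the ellipse in function 'fitEllipseNoDirect'
```

View pics/z8.png

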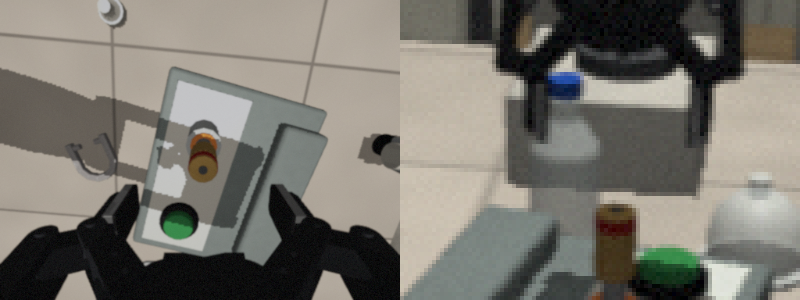

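{"op": "drive_tool", "data": {"deltas": [[255,0,-0.003,0.01,0,0,0],[255,0,-0.008,0.03,0,0,0],[255,0,-0.014,0.055,0,0,0],[255,0,-0.022,0.08,0,0,0],[255,0.01,-0.029,0.105,0,0,0],[255,0.025,-0.034,0.125,0,0,0],[255,0.045,-0.0373,0.1355,0,0,0],[255,0.065,-0.0373,0.1355,0,0,0],[255,0.085,-0.0373,0.1355,0,0,0],[255,0.1,-0.0373,0.1355,0,0,0]]}}

```text
time: 25.03
tool_pos: [507.9, -206.7, 134.8]
tcp_rot: [-118.8, 89.8, 156.3]
ft_force: [0.1, 1.1, -0.0]
finger_gap: -0.2
```

Run:
```python
from st import *
W=snapshot("wrist");S=snapshot("side")
print("locked top pred",proj(S,[(534.6,-68.4,203.5),(534.6,-68.4,209)]))
p=s["tool_pos"];print(proj(S,[p]),proj(S,[(510,-206.2,104)]))
a=cv2.resize(W["frame"],(400,300));b=cv2.resize(S["frame"][120:195,230:330],None,fx=4,fy=4,interpolation=0)
cv2.imwrite("pics/z9.png",np.hstack([a,b]))
```

```text
t 25.03 p [ 507.9 -206.7  134.8] az 5.09 xaxis [-0.003  0.001 -1.   ] F [ 0.09  1.07 -0.02] gap -0.2 q [-27.5   3.5  99.7  -0.   76.9 -32.6]
locked top pred [[268.57574448 151.76665817]
 [268.62937564 149.74067746]]
[[282.93164026 154.81472353]] [[281.76957986 164.66660841]]
```

View pics/z9.png

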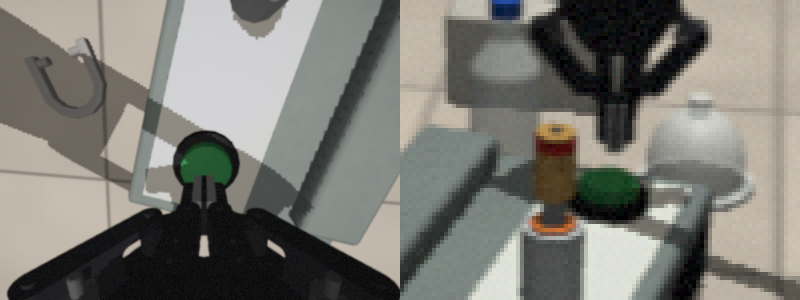

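Plug top at (268.6,152) matches the locked prediction of 151.8. The finger tips are over the button. Pressing.

{"op": "drive_tool", "data": {"deltas": [[255,0.006,0.001,0,0,0,0],[255,0.014,0.002,0,0,0,0],[255,0.022,0.002,0,0,0,0],[255,0.026,0.002,0,0,0,0],[255,0.028,0.002,0,0,0,0],[255,0.03,0.002,0,0,0,0],[255,0.032,0.002,0,0,0,0],[255,0.034,0.002,0,0,0,0],[255,0.036,0.002,0,0,0,0],[255,0.036,0.002,0,0,0,0]]}}

```text
time: 25.97
tool_pos: [511.8, -206.0, 101.8]
tcp_rot: [67.4, 90.0, -17.5]
ft_force: [-1.8, 1.6, 3.3]
finger_gap: -0.2
```

{"op": "drive_tool", "data": {"deltas": [[255,0.0005,0,0,0,0,0],[255,0.001,0,0,0,0,0],[255,0.0015,0,0,0,0,0],[255,0.002,0,0,0,0,0],[255,0.0025,0,0,0,0,0],[255,0.003,0,0,0,0,0],[255,0.003,0,0,0,0,0],[255,0.003,0,0,0,0,0],[255,0.003,0,0,0,0,0],[255,0.003,0,0,0,0,0]]}}

```text
time: 26.8
tool_pos: [512.0, -206.1, 100.8]
tcp_rot: [58.2, 89.9, -26.7]
ft_force: [-8.8, 4.1, 18.0]
finger_gap: 0.4
```

Fz is 18 N at z 100.8, earlier than expected. Looking.

Run:
```python
from st import *
print(s["wrist_torque"].round(2))
W=snapshot("wrist");S=snapshot("side")
a=cv2.resize(W["frame"][100:260,160:360],None,fx=2,fy=2.5,interpolation=0);b=cv2.resize(S["frame"][120:200,230:330],None,fx=4,fy=5,interpolation=0)
cv2.imwrite("pics/z10.png",np.hstack([a,b]))
```

```text
t 26.8 p [ 512.  -206.1  100.8] az 5.16 xaxis [ 0.001 -0.    -1.   ] F [-8.77  4.11 17.97] gap 0.4 q [-27.3   5.8 101.    0.   73.1 -32.4]
[ 0.83  1.41 -0.04]
```

View pics/z10.png

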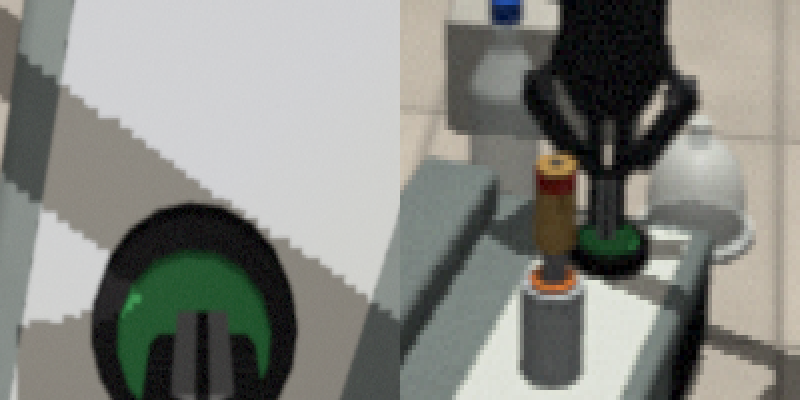

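The tips are squarely on the button, which is visibly depressed. 18 N against a 4 N spring means it has bottomed. Releasing upward.

{"op": "drive_tool", "data": {"deltas": [[255,-0.002,0,0,0,0,0],[255,-0.005,0,0,0,0,0],[255,-0.01,0,0,0,0,0],[255,-0.018,0,0,0,0,0],[255,-0.03,0,0,0,0,0],[255,-0.045,0,0,0,0,0],[255,-0.065,0,0,0,0,0],[255,-0.085,0,0,0,0,0],[255,-0.1,0,0,0,0,0],[255,-0.105,0,0,0,0,0]]}}

```text
time: 27.73
tool_pos: [513.0, -206.7, 207.7]
tcp_rot: [57.3, 89.7, -27.5]
ft_force: [0.0, -0.5, 0.7]
finger_gap: 0.2
```

Run:
```python
from st import *
W=snapshot("wrist");S=snapshot("side");T=snapshot("top");cv2.imwrite("pics/top11.png",T["frame"])
a=cv2.resize(W["frame"],(400,300));b=cv2.resize(S["frame"][120:195,230:330],None,fx=4,fy=4,interpolation=0)
o=cv2.resize(cv2.imread("pics/side0.png")[120:195,230:330],None,fx=4,fy=4,interpolation=0)
cv2.imwrite("pics/z11.png",np.vstack([np.hstack([a,b]),np.hstack([cv2.resize(S["frame"],(400,300)),o])]))
```

```text
t 27.73 p [ 513.  -206.7  207.7] az 5.15 xaxis [ 0.004 -0.002 -1.   ] F [ 0.02 -0.5   0.66] gap 0.2 q [-27.3   0.6  94.9  -0.   84.2 -32.4]
```

View pics/z11.png

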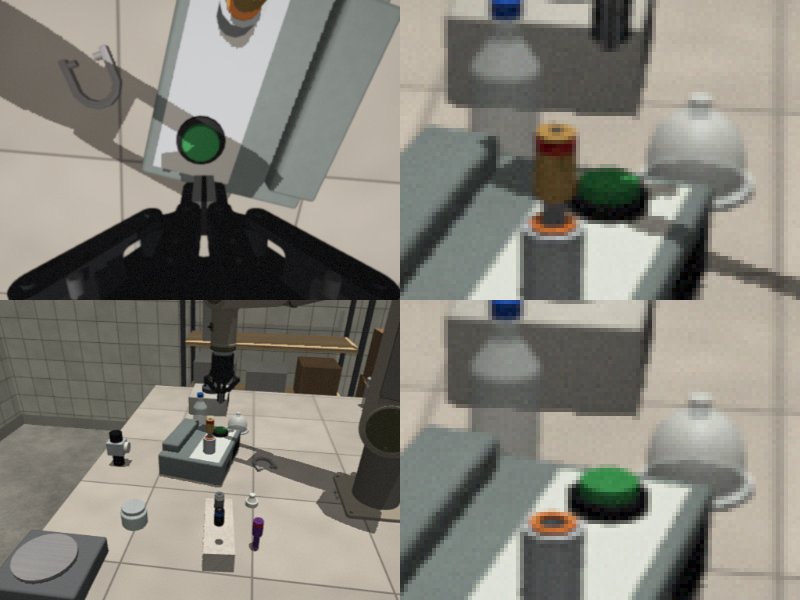

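View pics/top11.png

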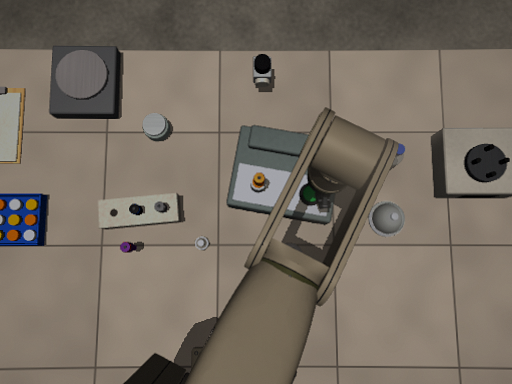

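The button is back up and the plug still seated. Everything else is where it was. I'll check the press depth from the saved pictures.

Run:
```python
from h import *
from bench import snapshot
S=snapshot("side")
print(proj(S,[(510,-206.2,z) for z in (108,104,97)]))
z=cv2.imread("pics/z10.png")[:,400:];dn=z[2::5,2::4];up=cv2.imread("pics/z11.png")[:300,400:][2::4,2::4]
def g(im): 
    h=cv2.cvtColor(im,cv2.COLOR_BGR2HSV);return cv2.inRange(h,(45,100,30),(75,255,255))>0
for n,im in(("down",dn),("up",up)):
    m=g(im)
    for c in range(43,61): 
        r=np.where(m[:,c])[0]; print(n,c+230,(r.min()+120,r.max()+120) if len(r) else None,end='; ')
    print()
cv2.imwrite("pics/cmp.png",np.hstack([cv2.resize(i[30:65,35:70],None,fx=11,fy=11,interpolation=0) for i in(dn,up)]))
```

```text
[[281.82368867 163.40582045]
 [281.76957986 164.66660841]
 [281.67528718 166.8637311 ]]
down 273 None; down 274 None; down 275 (np.int64(166), np.int64(169)); down 276 (np.int64(165), np.int64(169)); down 277 (np.int64(165), np.int64(170)); down 278 (np.int64(166), np.int64(170)); down 279 (np.int64(168), np.int64(170)); down 280 (np.int64(168), np.int64(170)); down 281 (np.int64(168), np.int64(170)); down 282 (np.int64(168), np.int64(171)); down 283 (np.int64(168), np.int64(170)); down 284 (np.int64(166), np.int64(170)); down 285 (np.int64(165), np.int64(170)); down 286 (np.int64(165), np.int64(170)); down 287 (np.int64(165), np.int64(170)); down 288 (np.int64(166), np.int64(170)); down 289 (np.int64(167), np.int64(169)); down 290 None; 
up 273 None; up 274 None; up 275 (np.int64(164), np.int64(168)); up 276 (np.int64(163), np.int64(169)); up 277 (np.int64(163), np.int64(169)); up 278 (np.int64(163), np.int64(170)); up 279 (np.int64(163), np.int64(170)); up 280 (np.int64(163), np.int64(170)); up 281 (np.int64(163), np.int64(170)); up 282 (np.int64(163), np.int64(170)); up 283 (np.int64(163), np.int64(171)); up 284 (np.int64(163), np.int64(170)); up 285 (np.int64(163), np.int64(170)); up 286 (np.int64(163), np.int64(170)); up 287 (np.int64(164), np.int64(170)); up 288 (np.int64(164), np.int64(169)); up 289 (np.int64(165), np.int64(168)); up 290 None;
```

View pics/cmp.png

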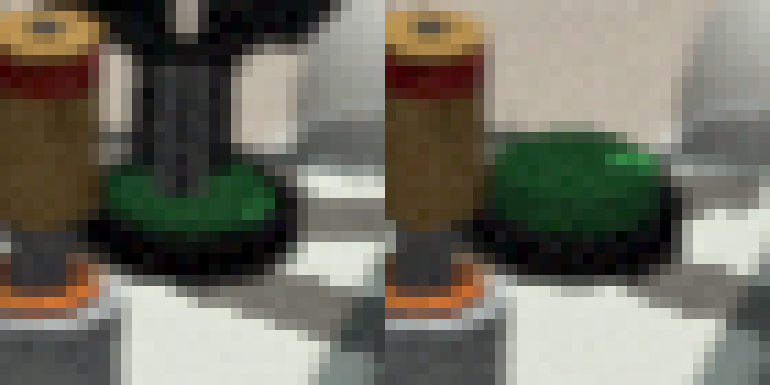

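The button's rim dropped by about 2 px, against 2.2 px expected for 7 mm, with 18 N on it. That's a full press. Handing in.

```bash
python3 -c "
from bench import hand_in
print(hand_in())"
```

```text
the job is handed in; nothing more can be done
None
```

I moved the red-banded brass standard from the rack to the tester port and locked it in. I then released it, pressed the green button fully down and let it come back up. The job was handed in at about 28 s, with the arm clear and touching nothing.

- **Lock:** I pushed until the rubber stop was felt, at about 11–12 N and under the 18 N limit. The plug then resisted a pull of about 7 N. After release its top was at row 152 in the side view, against a predicted 151.8 for the locked depth.
- **Button:** The force reached 18 N, well above its 4 N spring. The button's rim dropped about 2 px, against about 2.2 px expected for the full 7 mm. The last side picture shows it back at its starting height.
- **Rest of the counter:** In the last top and side pictures the other two plugs and the loose items appear where they were at the start. I compared these by eye only. The arm blocked the view of the snap gauge from above, but it shows in the side and wrist views.
- **Disagreement:** The button bottomed with the tool at z 100.8 mm, about 4 mm higher than I had estimated. The contact force also had a sideways part of about 9 N. The pictures and the force still point to a full press.

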